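# Free the slicer's shredding insert with the forked key

### The arm

A 6-joint arm with a two-finger parallel gripper is mounted at the origin on the work surface. World frame = base frame: x ahead of the robot, y to its left, z up, the work surface at z = 0. Lengths are in mm, angles in rad, forces in N, time in s.
With the tool pointing down it reaches from about 350 to 775 mm from the base axis. Payload 7.3 kg.
Tool frame: the origin (TCP) lies at the very end of the fingers, on their centre line; the grasp point (between the pads) lies 19 mm behind it; z points along the fingers, y is the line along which they close (so a half turn about z gives the same grasp; the last joint's range is limited). The gripper opens to 92 mm and grips with 3 to 60 N. Pads are 19 mm wide; open, the fingers measure 130 mm over their backs; the gripper's body (75 mm by 190 mm) begins 47 mm behind the grasp point.
Start: joints at [1.093, 0.342, 1.524, -0, 1.275, -0.146], TCP at [171.002, 496.39, 226.741] pointing down, gripper open.
Joint ranges: [-2.53, 2.53], [-0.77, 2.02], [0.04, 2.7], [-1, 4.14], [0.28, 2.66], [-3.11, 3.11]. Speed limits (rad/s): [2.57, 2.57, 3.14, 3.14, 3.14, 3.14].

### API

Orientations are given as [roll, pitch, yaw] about the fixed x, y, z axes, in that order (R = Rz(yaw) Ry(pitch) Rx(roll)).
In Python, from plant import bot gives the robot as it stands.
- The arm moves only by the tool apply_moves, never from a script. Its argument "motion" is text: rows parted by semicolons, each of 4 numbers parted by spaces: the shift along the tool's x, y, z in m, then the turn about the tool's z in degrees. A call has 1 to 8 rows; each row shifts and turns the commanded pose from where the row before left it, along the tool's axes as they then stand; what a row does not reach is not made up. A row lasts 1/8 s, in which the tool goes at most 62.5 mm and 10.7 degrees, less where a joint would pass 70% of its speed; a pose out of reach is approached as far as the arm can. A call with a gripper value outside its range is refused whole. "fingers" is the opening, from -1 (shut) to 1 (fully open), set as the call begins (left out, the last holds). The fingers move at their own pace and stop on an object; the grip force is fixed at half the most. Time passes only in rows, so rows that do not move let the fingers close. It gives the time, the measured TCP pose, the force, the opening and the grip force at its end, in the units of the state.
- bot.get_obs(): the state, without advancing time (a new reading comes with each control period).
- bot.capture(name): name is "side" or "top"; returns a dict with "img" (420x560x3 uint8, blue, green, red), "range_z" (420x560 float32, mm along the optical axis (not along the pixel's ray), 0 where there is no reading), "fx", "fy", "cx", "cy" (pixels), "world_from_camera" (4x4, takes a point from camera to world coordinates). Camera axes: x right, y down, z forward; pixel columns grow to the right and rows downward; lengths in mm; the calibration is good to about 2 mm. A picture is of the moment at which its call begins.
- bot.close_job(): hands the job in; it is judged then, once.
Trained networks look in a picture, given as the dict that the camera call returned (one of the last four; its "shot" number tells which), for a name from the list of things; names that differ only in an ending like _2 or _b are one class to them, and where a whole thing is asked for, a point or a joint stands for the part that bears it (a point fixed in the world has none). Each returns a list of dicts, best first, with "p" (0 to 1); they miss things now and then, are a little off and sometimes report something else, mostly with a low value. They report only what shows in the picture. A call takes as long as a camera call. They do not tell look-alikes from the thing itself.
- bot.cut_out(picture, thing): "pixels" (420x560 bool, what is visible of it) and "point" ([column, row] in pixels, amid what is visible of it).
The state is a dict: "time": time; "joint_positions": joint angles; "dq": joint speeds; "tau": joint torques, N m; "tool_pos": TCP position; "tcp_rot": TCP orientation; "contact_force": force on the tool from outside, world axes, zero at the start; "moment": the same for the moment, N m; "grip_width": finger opening in mm; "finger_force": force on a finger pad.
Only numpy, scipy, OpenCV 4.12 (cv2) and the standard library are available. Lean on these libraries where they do the work, as an engineer would, in place of code of your own. Each camera call takes 0.05 s, during which the arm holds its last target. There are 200 camera calls.

### The job

Take the forked key from its wooden stand and, with its fork over the bare neck of the cabbage slicer's spring bar, press the bar's collar gently sideways, away from the insert, until the shredding insert pops up; push the bar with no more than 20 N, only with the key, and never ram the key against the machine. Put the key back in its stand, fully home, then lift the insert out and lay it gently, flat on its underside, in the black wash tray. Leave the other tableware where it is.

Things in the scene. Friction and masses are not known exactly. Their poses are not given: they have to be found in the camera images.
- slicer: Fixed cabbage slicer. Origin on the table under the pocket's centre. Deck top z 40 mm, x -60..150, y -75..110; white motor housing x 70..148, 78 high; guide posts 64 high round the pocket (x +-48, y +-38). On the +y side at x = 0: thin inner lug y 34..38 (24 wide, 75 high), the spring bar's bare neck, its collar, then the spring housing y 72..100 (34 wide, 82 high).
- bar: Spring bar, 7 mm round, along y, axis 64 mm above the table; origin at its inner tip (slicer y 24.5 at rest), which passes through the insert's ear. Axes as the slicer. Outward is +y: spring 4 N + 0.7 N/mm, plus a few N friction, hard stop at 6 mm; the insert comes free before that, at about 3 to 5.5 mm. It springs back when let go.
- neck (a point): Point fixed to the slicer on the bar's axis (slicer x 0, y 42, z 64 mm): the bare neck, where the fork goes down. Outward of it a collar (22 mm across, 5 thick) is clamped on the bar: push its inner face, which at rest lies 4 to 16 mm beyond this point (slicer y 46 to 58), differently each time and not measured: feel or look for it.
- insert: Shredding insert, steel plate 80 (x) x 60 (y) x 8 mm, 180 g; origin at the centre of its underside, axes as the slicer's while in it. On its +y edge (y 25..30) an ear 22 wide, 30 high, whose eye the bar passes through. Latched, its origin is 46 to 47 mm above the table; with the bar drawn a wide spring pad lifts it to 58 and it stays up when the bar is let go, then lifts straight out.
- insert_grip (a point): Middle of the insert's upright white grip, 24 mm above its underside: 12 mm thick (x), 36 long (y), from 8 to 36 mm above the underside. Pinch it across x from above. Axes as the insert.
- key: Forked key, 70 g. Origin midway between the tine tips, z up to the handle. Tines 6 wide (x), 4 thick (y), 16 long, slot between them 11 mm wide; blade 23 x 4 mm up to z 38; shoulder plate 36 (x) x 26 (y), z 38..44; wooden handle 24 (x) x 14 (y), z 44..86: pinch it across y, near the shoulder. Same either way round.
- stand: Fixed dark wooden block 90 x 70 x 50 mm, origin at the centre of its underside. A slot at its centre, 31 (x) x 11 (y) mm, right through, holds the key's blade tines down, key x along stand x; the key's shoulder rests on the top (key origin 12 mm above the table).
- tray: Fixed black open wash tray 170 (x) x 210 (y) x 35 mm high, walls and floor 5 mm, origin at the centre of its underside.
- rice_bowl: Bystander: white rice bowl, 116 mm across, 60 high; origin at the centre of its underside.
- soup_bowl: Bystander: red lacquer soup bowl, 110 mm across, 62 high; origin at the centre of its underside.
- pickle_dish: Bystander: shallow terracotta dish, 80 mm across, 20 high; origin at the centre of its underside.
- sauce: Bystander: amber sauce bottle, 56 mm across, 130 high; origin at the centre of its underside.
- tea_cup: Bystander: blue cup, 68 mm across, 75 high; origin at the centre of its underside.
- chopstick_rest: Bystander: small glazed block 30 x 60 x 15 mm; origin at the centre of its underside.
- shaker: Bystander: small jar, 40 mm across, 85 high; origin at the centre of its underside.
Mind the look-alikes: they are no part of the job. What is shaped like the insert but orange is not meant. What is shaped like the key but orange is not meant.

How it is judged (in metres and radians):
On the way:
1. the key holds the spring bar back and the insert has popped up (contact force between key and bar above 2 N and z of insert in the frame of slicer above 0.055 m), for 0.1 s.
At the end, for the whole second after the job is handed in: Key upright (7 deg) in the stand's slot, shoulder on the block: origin within 8 mm of the stand's axis and below 16 mm. Insert on its underside (4.5 deg) in the tray: origin below 10 mm, within 60 mm (x) and 80 mm (y) of the tray's centre. Both at rest (horizontal distance between key and stand below 0.008 m and height (world z) of key below 0.016 m and angle between key's own z axis and vertical below 0.12 rad and x of insert in the frame of tray between -0.06 and 0.06 m and y of insert in the frame of tray between -0.08 and 0.08 m and height (world z) of insert below 0.01 m and angle between insert's own z axis and vertical below 0.08 rad and linear speed of each of insert, key below 0.02 m/s); the robot touches nothing.
It fails at once if the key pushed on the spring bar or its collar with more than 20 N (contact force between key and bar above 20 N).
It fails at once if the key rammed against the slicer with more than 25 N (contact force between key and slicer above 25 N).
It fails at once if the spring bar worked by the fingers (contact force between the fingers and bar above 2 N).
It fails at once if the insert dropped or thrown into the tray (over 0.5 m/s in it) (horizontal distance between insert and tray below 0.12 m and height (world z) of insert below 0.03 m and linear speed of insert above 0.5 m/s).
It fails at once if tableware disturbed by more than 25 mm (distance of any of rice_bowl, soup_bowl, pickle_dish, sauce, tea_cup, chopstick_rest, shaker from where it was at the start of the episode above 0.025 m).
It also fails if it takes over 72 s, if anything falls off the work surface, if the arm or the gripper's body presses on something with over 40 N, if the wrist force passes 120 N, or if a joint passes its speed limit or range.

## Working session

There is one attempt and no reset: what is moved stays moved. The work goes in short steps, Python scripts to look and compute and a tool call to move; the robot and the scene stay as the last step left them, time stands still between calls to the robot, and variables do not carry over. Pictures are saved under pics/ and viewed, at most 10 in all, crops included, and the job is handed in when it is done.

Besides the shell and the picture viewer there is one more tool, called after "Call:" by a JSON object that holds its "method" and its "body". apply_moves: Moves the arm, as the interface text tells. Its arguments: {"type":"object","properties":{"motion":{"type":"string"},"fingers":{"type":"number"}},"required":["motion"]}

```bash
mkdir -p pics; ls
cat > h.py <<'E'
from plant import bot
import numpy as np, cv2
def world(c,mask):
    v,u=np.nonzero(mask&(c["range_z"]>0)); z=c["range_z"][v,u]
    P=np.stack([(u-c["cx"])/c["fx"]*z,(v-c["cy"])/c["fy"]*z,z,np.ones_like(z)])
    return (np.array(c["world_from_camera"])@P)[:3].T
E
python3 - <<'E'
from h import *
print(bot.get_obs())
for n in("top","side"):
    c=bot.capture(n); cv2.imwrite(f"pics/{n}0.png",c["img"])
    print(n,c["fx"],np.round(c["world_from_camera"],3).tolist())
    for t in("slicer","bar","insert","insert_grip","key","stand","tray","neck"):
        for d in bot.cut_out(c,t)[:3]:
            P=world(c,d["pixels"])
            print(t,round(d["p"],2),np.round(d["point"]),d["pixels"].sum(),np.round(np.median(P,0)) if len(P) else '',np.round(np.percentile(P,98,axis=0)) if len(P) else '')
E
```

```text
pics
{'time': 0.0, 'joint_positions': array([ 1.09301362e+00,  3.42719841e-01,  1.52498351e+00, -8.41406976e-06,
        1.27541641e+00, -1.45992943e-01]), 'dq': array([-1.50685026e-03,  1.34124574e-04, -2.50637052e-04,  4.36418161e-05,
        5.95830956e-04,  1.98681122e-04]), 'tau': array([ 1.05975065e-03, -4.31243026e+01, -2.44222713e+01,  7.18846754e-02,
        5.59513725e-02, -1.32595487e-04]), 'tool_pos': array([170.80424442, 496.01748276, 226.05815959]), 'tcp_rot': array([-3.14008061e+00, -2.14196392e-04,  2.80980518e+00]), 'contact_force': array([-0.17116615,  0.39851848, -0.07547404]), 'moment': array([ 0.03230221, -0.01208093,  0.06058282]), 'finger_force': 0.0, 'grip_width': 91.57882258265444}
top 443.64022828555267 [[0.161, -0.967, 0.198, 362.705], [-0.987, -0.158, 0.029, -68.456], [0.003, -0.2, -0.98, 1085.259], [0.0, 0.0, 0.0, 1.0]]
slicer 0.91 [272. 195.] 5919 [599. -20.  45.] [688.  62.  82.]
bar 0.54 [266. 214.] 37 [538.  -5.  68.] [544.   4.  77.]
insert 0.81 [362. 331.] 897 [ 308. -267.   10.] [ 347. -231.   38.]
insert 0.77 [284. 214.] 869 [545. -58.  57.] [588.
[... 877 characters left out ...]
9 [289. 208.] 5655 [582. -49.  42.] [687.  52.  81.]
bar 0.44 [259. 207.] 59 [534.  -4.  67.] [548.  14.  76.]
insert 0.78 [282. 214.] 643 [542. -63.  59.] [583. -30.  84.]
insert 0.67 [272. 350.] 1304 [ 301. -274.    9.] [ 348. -231.   37.]
insert_grip 0.97 [273. 353.] 1308 [ 301. -274.    9.] [ 347. -228.   37.]
insert_grip 0.78 [283. 217.] 637 [542. -63.  59.] [583. -30.  84.]
key 0.81 [367. 300.] 311 [ 469. -344.   70.] [ 492. -330.  100.]
key 0.65 [404. 358.] 514 [ 430. -463.   53.] [ 454. -441.   87.]
tray 0.66 [164. 174.] 4079 [490. 333.   7.] [578. 438.  36.]
neck 0.67 [289. 206.] 5489 [584. -50.  42.] [687.  49.  81.]
neck 0.48 [365. 298.] 315 [ 469. -344.   72.] [ 493. -330.  100.]
```

```bash
python3 -c "
import cv2,numpy as np
a=cv2.imread('pics/top0.png');cv2.imwrite('pics/a1.png',cv2.resize(a,(800,600)))
s=cv2.imread('pics/side0.png');cv2.imwrite('pics/a2.png',cv2.resize(s[130:410,180:460],(600,600),interpolation=cv2.INTER_CUBIC))"
```

```text
(no output)
```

View pics/a1.png

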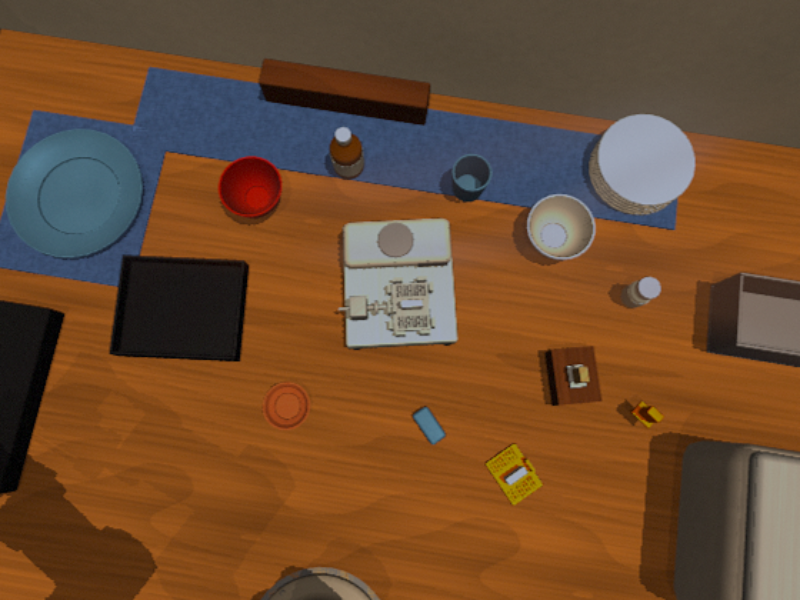

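View pics/a2.png

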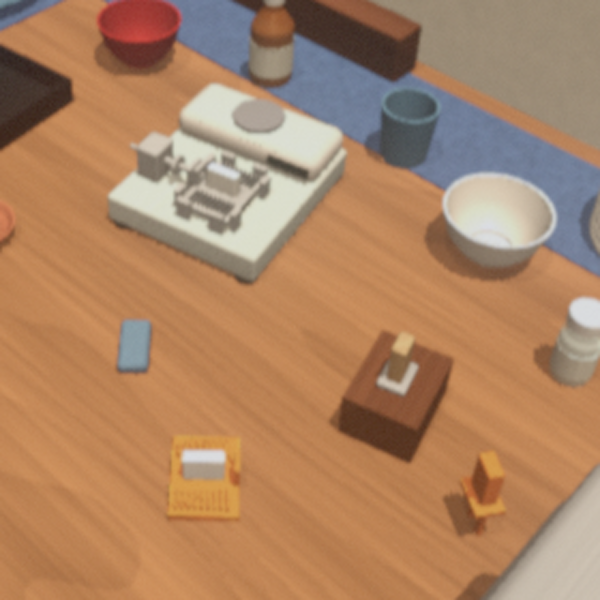

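Key candidates: the wooden-handled key in the stand (top 403,261) and an orange one lying or standing at (450,287). I choose the one in the stand. Insert candidates: the steel one in the slicer (284,214) and the orange one at (362,331). I choose the one in the slicer.

```bash
cat >> h.py <<'E'
def cloud(c): return world(c,np.ones(c["range_z"].shape,bool))
def sel(P,c,r,z0,z1): return P[(np.hypot(P[:,0]-c[0],P[:,1]-c[1])<r)&(P[:,2]>z0)&(P[:,2]<z1)]
def rect(Q):
    (c,s,a)=cv2.minAreaRect(Q[:,:2].astype(np.float32)); return np.round(c,1),np.round(s,1),round(a,1),len(Q),np.round(np.median(Q[:,2]),1)
E
python3 - <<'E'
from h import *
C={n:bot.capture(n) for n in("top","side")}
P={n:cloud(c) for n,c in C.items()}
P["both"]=np.vstack([P["top"],P["side"]])
np.save("both.npy",P["both"])
for n in P:
    p=P[n]
    print(n,"stand",rect(sel(p,(475,-335),75,46,54)))
    print(n,"shoulder",rect(sel(p,(475,-335),35,76,87)))
    print(n,"handle",rect(sel(p,(475,-335),35,88,112)), "top",rect(sel(p,(475,-335),35,94,112)))
    print(n,"deck",rect(sel(p,(585,-40),150,34,46)))
    print(n,"motor",rect(sel(p,(650,-40),130,72,84)))
    print(n,"springhousing",rect(sel(p,(538,30),30,75,90)))
    print(n,"grip",rect(sel(p,(545,-60),22,76,92)))
    print(n,"tray",rect(sel(p,(490,335),160,28,42)))
E
python3 - <<'E'
import cv2
a=cv2.imread('pics/top0.png');s=cv2.imread('pics/side0.png')
import numpy as np
A=[cv2.resize(x,(400,300),interpolation=cv2.INTER_CUBIC) for x in (a[180:240,230:310],s[175:235,235:315],a[235:295,365:445],s[265:325,325:405])]
cv2.imwrite('pics/b.png',np.vstack([np.hstack(A[:2]),np.hstack(A[2:])]))
E
```

```text
top stand (array([ 481.2, -340.7]), array([90.1, 72. ]), 14.0, 957, np.float64(50.5))
top shoulder (array([ 475.4, -334.9]), array([23.2,  8.3]), 37.2, 17, np.float64(79.6))
top handle (array([ 479.3, -339.2]), array([23.8, 14.2]), 17.5, 79, np.float64(97.8)) top (array([ 479.3, -339.2]), array([23.8, 14.2]), 17.5, 70, np.float64(98.3))
top deck (array([587.5, -31.3]), array([206.2, 185. ]), 12.1, 2860, np.float64(40.4))
top motor (array([632.1, -49.4]), array([172.6, 234.1]), 31.1, 1415, np.float64(75.1))
top springhousing (array([530.9,  25.8]), array([33.6, 27.9]), 9.7, 179, np.float64(82.4))
top grip (array([549.5, -58.6]), array([12.3, 35. ]), 12.2, 85, np.float64(82.6))
top tray (array([489.9, 329.8]), array([170.9, 211.9]), 6.8, 803, np.float64(34.5))
side stand (array([ 480.2, -340.7]), array([95.3, 70.9]), 14.4, 1137, np.float64(50.1))
side shoulder (array([ 475.4, -345. ]), array([11.6, 25.4]), 70.5, 39, np.float64(81.6))
side handle (array([ 477.2, -340.7]), array([26.2, 14.3]), 15.2, 107, np.float64(97.0)) top (array([ 477.1, -340.6]), array([26.2, 14. ]), 15.6, 83, np.fl
[... 530 characters left out ...]
0.3))
both shoulder (array([ 476.8, -340.2]), array([24.7, 14.5]), 14.7, 56, np.float64(81.3))
both handle (array([ 477.6, -340.1]), array([27.7, 15. ]), 17.5, 186, np.float64(97.4)) top (array([ 477.6, -340.1]), array([27.7, 15. ]), 17.5, 153, np.float64(97.9))
both deck (array([585.6, -32.6]), array([210.8, 186.5]), 12.2, 4956, np.float64(40.3))
both motor (array([648.1, -18.5]), array([172. , 238.7]), 87.5, 2308, np.float64(75.2))
both springhousing (array([529.1,  25. ]), array([37.5, 29. ]), 10.1, 318, np.float64(82.0))
both grip (array([547.9, -59.4]), array([15.7, 35.7]), 12.2, 170, np.float64(82.4))
both tray (array([488.5, 328.2]), array([174.1, 216.9]), 6.8, 1482, np.float64(33.9))
```

View pics/b.png

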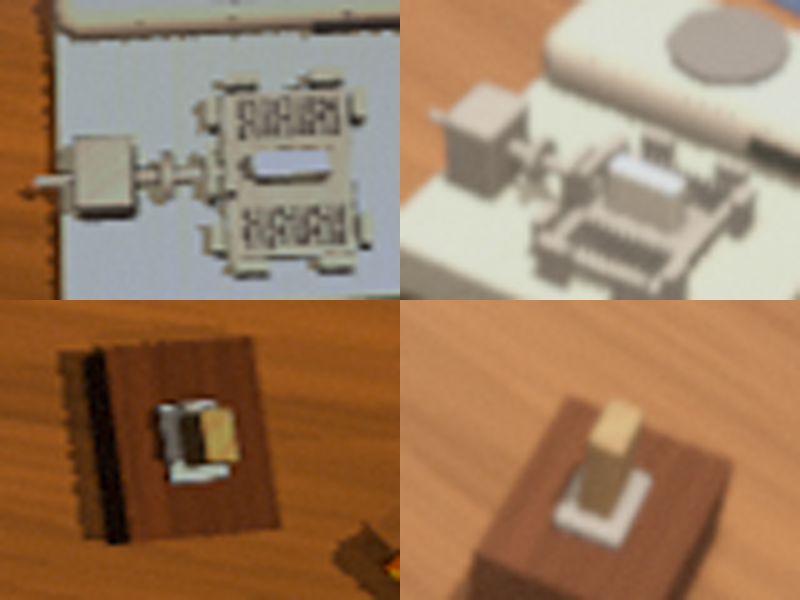

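The crops confirm both choices: the wooden-handled key with its grey shoulder is seated in the dark stand, and the steel insert with the white grip sits in the slicer. In the top crop the collar shows near (262,214), about midway between the lug and the spring housing.

```bash
cat >> h.py <<'E'
def rows(wps,maxd=60,maxa=10.0,start=None):
    "wps: list of (x,y,z,yawdeg); prints rows from measured pose"
    o=bot.get_obs(); p,yaw=start or (np.array(o["tool_pos"],float),np.degrees(o["tcp_rot"][2]))
    print("from",np.round(p,1),round(yaw,2)); out=[]
    for w in wps:
        t=np.array(w[:3],float); da=w[3]-yaw; n=int(max(1,np.ceil(np.linalg.norm(t-p)/maxd),np.ceil(abs(da)/maxa)))
        for k in range(n):
            d=(t-p)/(n-k); a=(w[3]-yaw)/(n-k); c,s=np.cos(np.radians(yaw)),np.sin(np.radians(yaw))
            r=np.round([(c*d[0]+s*d[1])/1e3,(s*d[0]-c*d[1])/1e3,-d[2]/1e3],4); b=round(-a,1)
            out.append("%g %g %g %g"%(*r,b))
            p=p+1e3*np.array([c*r[0]+s*r[1],s*r[0]-c*r[1],-r[2]]); yaw-=b
    for i in range(0,len(out),8): print("; ".join(out[i:i+8]))
    return p,yaw
E
python3 - <<'E'
from h import *
P=np.load("both.npy"); a=np.radians(12.2);R=np.array([[np.cos(a),-np.sin(a)],[np.sin(a),np.cos(a)]])
q=(P[:,:2]-[548,-59])@R; Q=np.c_[q,P[:,2]]
Q=Q[(abs(Q[:,0])<14)&(Q[:,1]>30)&(Q[:,1]<76)&(Q[:,2]>58)]
Q=Q[np.argsort(Q[:,1])]
print(np.round(Q).astype(int).tolist())
rows([(430,200,220,90),(478.2,-340,160,14.5),(478.2,-340,85,14.5)])
E
```

```text
[[6, 30, 76], [11, 31, 76], [7, 31, 82], [-10, 31, 75], [3, 31, 78], [-10, 31, 66], [-10, 31, 69], [6, 31, 77], [3, 31, 80], [2, 31, 76], [-5, 31, 77], [0, 31, 69], [-9, 31, 71], [-9, 31, 59], [-1, 31, 65], [8, 32, 61], [8, 32, 76], [-8, 32, 76], [2, 33, 78], [3, 33, 69], [1, 34, 68], [-2, 34, 67], [-9, 34, 64], [-13, 35, 66], [-8, 35, 60], [-12, 35, 60], [13, 35, 77], [-11, 35, 77], [11, 35, 77], [-11, 35, 68], [-7, 35, 71], [-7, 35, 74], [8, 35, 78], [-7, 35, 68], [-7, 35, 65], [7, 36, 75], [4, 36, 77], [2, 36, 75], [-1, 36, 75], [-3, 36, 78], [-5, 36, 73], [-8, 36, 77], [7, 36, 75], [-10, 36, 78], [-10, 36, 69], [3, 37, 72], [-10, 37, 62], [-9, 37, 72], [12, 37, 72], [13, 37, 74], [-4, 37, 74], [-12, 37, 65], [-12, 37, 59], [-12, 37, 71], [14, 38, 76], [-12, 38, 68], [1, 38, 76], [-8, 38, 59], [5, 38, 73], [11, 38, 75], [-3, 38, 76], [8, 38, 80], [6, 38, 79], [4, 38, 76], [2, 38, 74], [1, 38, 72], [0, 38, 75], [-3, 38, 77], [-11, 38, 75], [-5, 38, 76], [-7, 39, 74], [-10, 39, 77], [7, 39, 75], [-10, 39, 63], [-10, 39, 60], [-10, 39, 71], [12, 39, 74], [-5, 39, 74], [3, 40, 70], [1
[... 2522 characters left out ...]
 75, 82], [-14, 75, 61], [-2, 75, 82], [-5, 75, 84], [-6, 75, 58], [-7, 75, 83], [-12, 75, 84], [-13, 75, 81], [-9, 75, 81], [0, 75, 81], [13, 75, 81], [-4, 76, 80]]
from [171.  496.4 226.7] 160.99
-0.0427 -0.0245 0.0008 8.9; -0.0459 -0.0176 0.0008 8.9; -0.0481 -0.0103 0.0009 8.9; -0.0491 -0.0027 0.0008 8.9; -0.049 0.005 0.0009 8.8; -0.0476 0.0124 0.0008 8.9; -0.0451 0.0196 0.0009 8.8; -0.0417 0.0262 0.0008 8.9
-0.054 0.0048 0.006 7.5; -0.0529 0.0118 0.006 7.6; -0.0509 0.0187 0.006 7.5; -0.048 0.0252 0.006 7.6; -0.0442 0.0314 0.006 7.5; -0.0398 0.0369 0.006 7.6; -0.0345 0.0418 0.006 7.5; -0.0288 0.0459 0.006 7.6
-0.0225 0.0493 0.006 7.5; -0.0158 0.0518 0.006 7.6; 0 0 0.0375 -0; 0 0 0.0375 -0
```

Call:
{"method": "apply_moves", "body": {"motion": "-0.0427 -0.0245 0.0008 8.9; -0.0459 -0.0176 0.0008 8.9; -0.0481 -0.0103 0.0009 8.9; -0.0491 -0.0027 0.0008 8.9; -0.049 0.005 0.0009 8.8; -0.0476 0.0124 0.0008 8.9; -0.0451 0.0196 0.0009 8.8; -0.0417 0.0262 0.0008 8.9", "fingers": 1}}

```text
time: 2.0
tool_pos: [431.0, 198.6, 220.2]
tcp_rot: [3.141, -0.0, 1.565]
contact_force: [0.6, 0.8, 0.4]
grip_width: 91.5
finger_force: 0.0
```

Call:
{"method": "apply_moves", "body": {"motion": "-0.054 0.0048 0.006 7.5; -0.0529 0.0118 0.006 7.6; -0.0509 0.0187 0.006 7.5; -0.048 0.0252 0.006 7.6; -0.0442 0.0314 0.006 7.5; -0.0398 0.0369 0.006 7.6; -0.0345 0.0418 0.006 7.5; -0.0288 0.0459 0.006 7.6"}}

```text
time: 3.0
tool_pos: [468.6, -234.0, 171.9]
tcp_rot: [3.141, -0.0, 0.512]
contact_force: [0.2, 0.2, 0.5]
grip_width: 91.8
finger_force: 0.0
```

Call:
{"method": "apply_moves", "body": {"motion": "-0.0225 0.0493 0.006 7.5; -0.0158 0.0518 0.006 7.6; 0 0 0 0; 0 0 0 0", "fingers": 0}}

```text
time: 3.5
tool_pos: [477.9, -339.4, 159.7]
tcp_rot: [-3.14, 0.0, 0.253]
contact_force: [-0.6, 0.6, 0.3]
grip_width: 56.4
finger_force: 0.0
```

Call:
{"method": "apply_moves", "body": {"motion": "0 0 0.05 0; 0 0 0.035 0; 0 0 0.0167 0; 0 0 0 0; 0 0 0 0"}}

```text
time: 4.12
tool_pos: [479.1, -340.3, 59.9]
tcp_rot: [3.139, -0.002, 0.254]
contact_force: [0.0, -0.5, 1.0]
grip_width: 45.9
finger_force: 0.0
```

Call:
{"method": "apply_moves", "body": {"motion": "0 0 0 0; 0 0 0 0; 0 0 0 0; 0 0 0 0; 0 0 0 0; 0 0 0 0; 0 0 0 0; 0 0 0 0", "fingers": -1}}

```text
time: 5.12
tool_pos: [478.2, -340.1, 58.5]
tcp_rot: [3.141, -0.0, 0.253]
contact_force: [-0.9, -0.5, 3.8]
grip_width: 13.5
finger_force: 30.0
```

Call:
{"method": "apply_moves", "body": {"motion": "0 0 -0.02 0; 0 0 -0.03 0; 0 0 -0.05 0; 0 0 -0.02 0; 0 0 0 0; 0 0 0 0"}}

```text
time: 5.88
tool_pos: [477.6, -339.4, 176.7]
tcp_rot: [-3.139, 0.001, 0.253]
contact_force: [-0.9, 0.3, -1.1]
grip_width: 14.1
finger_force: 30.0
```

```bash
python3 -c "
from h import *
rows([(538.3,-14,175,12.2)])"
```

```text
from [ 477.6 -339.4  176.7] 14.49
0.0234 -0.05 0.0003 0.4; 0.023 -0.0501 0.0003 0.4; 0.0227 -0.0503 0.0003 0.4; 0.0223 -0.0505 0.0003 0.4; 0.022 -0.0506 0.0002 0.3; 0.0216 -0.0507 0.0003 0.4
```

Call:
{"method": "apply_moves", "body": {"motion": "0.0234 -0.05 0.0003 0.4; 0.023 -0.0501 0.0003 0.4; 0.0227 -0.0503 0.0003 0.4; 0.0223 -0.0505 0.0003 0.4; 0.022 -0.0506 0.0002 0.3; 0.0216 -0.0507 0.0003 0.4; 0 0 0 0; 0 0 0 0"}}

```text
time: 6.88
tool_pos: [538.2, -14.7, 175.3]
tcp_rot: [-3.141, 0.002, 0.214]
contact_force: [0.2, 0.3, -0.4]
grip_width: 14.0
finger_force: 30.0
```

```bash
cat > look.py <<'E'
from h import *
import sys
o=bot.get_obs(); print(np.round(o["tool_pos"],1),np.round(np.degrees(o["tcp_rot"]),2),np.round(o["contact_force"],1))
C=[bot.capture(n) for n in("top","side")]
s=C[1]["img"][120:260,190:377]; t=C[0]["img"][140:280,190:377]
cv2.imwrite(sys.argv[1],np.vstack([cv2.resize(x,(400,300),interpolation=cv2.INTER_CUBIC) for x in (t,s)]))
z=o["tool_pos"][2]-46.5; a=np.radians(12.2);R=np.array([[np.cos(a),-np.sin(a)],[np.sin(a),np.cos(a)]])
for n,c in zip(("top","side"),C):
    P=cloud(c); q=np.c_[(P[:,:2]-[548,-59])@R,P[:,2]-z]
    for nm,z0,z1 in(("tines",-3,14),("blade",17,36),("should",37,45)):
        k=q[(abs(q[:,0])<25)&(abs(q[:,1]-45)<20)&(q[:,2]>z0)&(q[:,2]<z1)&(P[:,2]>90)]
        if len(k): print(n,nm,len(k),np.round([k.min(0),np.median(k,0),k.max(0)],1).tolist())
E
python3 look.py pics/c.png
```

```text
[538.2 -14.7 175.3] [-1.7997e+02  1.4000e-01  1.2230e+01] [ 0.2  0.3 -0.4]
top should 10 [[-17.5, 39.4, 39.2], [-16.7, 46.8, 42.4], [-15.2, 54.1, 44.7]]
side tines 30 [[-11.9, 41.7, -1.0], [-4.4, 43.5, 6.7], [10.9, 47.1, 13.7]]
side blade 29 [[-12.1, 40.8, 17.1], [-8.2, 42.6, 21.8], [9.7, 45.9, 31.7]]
side should 62 [[-20.4, 30.5, 38.1], [-12.4, 35.6, 43.1], [19.2, 57.7, 45.0]]
```

View pics/c.png

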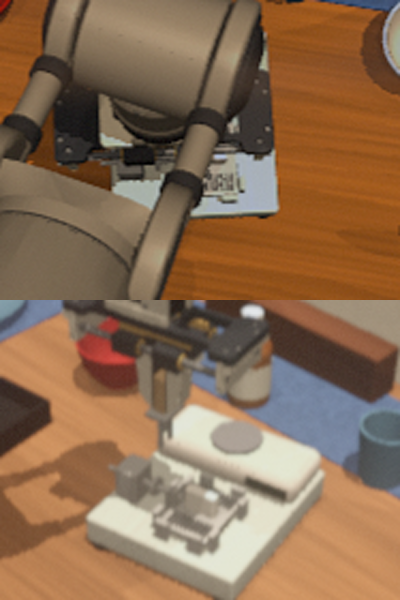

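The side view (lower half) shows the key hanging over the neck. By measurement the tines are centred on the bar within 1 mm, and the blade is about 9 mm inside the collar face, clear of the lug.

Call:
{"method": "apply_moves", "body": {"motion": "0 0 0.03 0; 0 0 0.02 0; 0 0 0.005 0; 0 0 0 0; 0 0 0 0"}}

```text
time: 7.6
tool_pos: [539.4, -15.0, 122.5]
tcp_rot: [3.141, -0.002, 0.212]
contact_force: [-0.8, -0.3, -0.8]
grip_width: 13.8
finger_force: 30.0
```

Call:
{"method": "apply_moves", "body": {"motion": "0 0 0.002 0; 0 0 0.002 0; 0 0 0.001 0; 0 0 0.001 0; 0 0 0 0"}}

```text
time: 8.22
tool_pos: [538.8, -14.5, 115.5]
tcp_rot: [-3.141, 0.0, 0.213]
contact_force: [0.4, 0.3, -0.0]
grip_width: 14.0
finger_force: 30.0
```

Call:
{"method": "apply_moves", "body": {"motion": "0 0 0.001 0; 0 0 0.001 0; 0 0 0.001 0; 0 0 0 0"}}

```text
time: 8.72
tool_pos: [538.8, -14.6, 112.5]
tcp_rot: [-3.141, 0.0, 0.213]
contact_force: [0.0, -0.2, -1.2]
grip_width: 14.4
finger_force: 30.0
```

Call:
{"method": "apply_moves", "body": {"motion": "0 0 0.001 0; 0 0 0.001 0; 0 0 0.001 0; 0 0 0 0"}}

```text
time: 9.22
tool_pos: [538.8, -14.6, 109.5]
tcp_rot: [-3.141, 0.0, 0.213]
contact_force: [0.5, 0.7, -1.5]
grip_width: 14.1
finger_force: 30.0
```

Call:
{"method": "apply_moves", "body": {"motion": "0 0 0.001 0; 0 0 0.001 0; 0 0 0.002 0; 0 0 0 0; 0 0 0 0"}}

```text
time: 9.85
tool_pos: [538.9, -14.6, 105.6]
tcp_rot: [-3.141, -0.0, 0.213]
contact_force: [0.1, 0.4, -1.3]
grip_width: 14.0
finger_force: 30.0
```

Call:
{"method": "apply_moves", "body": {"motion": "0 0 0.002 0; 0 0 0.002 0; 0 0 0.001 0; 0 0 0 0; 0 0 0 0"}}

```text
time: 10.48
tool_pos: [538.9, -14.6, 100.7]
tcp_rot: [-3.142, -0.0, 0.213]
contact_force: [-0.5, 0.1, -1.0]
grip_width: 13.6
finger_force: 30.0
```

Call:
{"method": "apply_moves", "body": {"motion": "0 -0.002 0 0; 0 -0.002 0 0; 0 -0.001 0 0; 0 0 0 0; 0 0 0 0"}}

```text
time: 11.1
tool_pos: [537.8, -9.7, 100.6]
tcp_rot: [-3.142, -0.0, 0.213]
contact_force: [-0.2, 1.0, -0.8]
grip_width: 14.0
finger_force: 30.0
```

Call:
{"method": "apply_moves", "body": {"motion": "0 -0.001 0 0; 0 -0.001 0 0; 0 0 0 0; 0 0 0 0"}}

```text
time: 11.6
tool_pos: [537.4, -7.7, 100.6]
tcp_rot: [-3.142, -0.0, 0.213]
contact_force: [0.6, 1.0, -1.2]
grip_width: 13.7
finger_force: 30.0
```

Call:
{"method": "apply_moves", "body": {"motion": "0 -0.001 0 0; 0 -0.001 0 0; 0 0 0 0; 0 0 0 0"}}

```text
time: 12.1
tool_pos: [537.1, -6.4, 100.6]
tcp_rot: [3.141, -0.0, 0.213]
contact_force: [0.6, -5.2, -1.7]
grip_width: 13.5
finger_force: 30.0
```

Call:
{"method": "apply_moves", "body": {"motion": "0 -0.001 0 0; 0 -0.001 0 0; 0 0 0 0; 0 0 0 0"}}

```text
time: 12.6
tool_pos: [536.8, -5.0, 100.7]
tcp_rot: [3.14, -0.0, 0.213]
contact_force: [0.9, -7.3, -3.0]
grip_width: 13.9
finger_force: 30.0
```

Call:
{"method": "apply_moves", "body": {"motion": "0 -0.001 0 0; 0 0 0 0; 0 0 0 0"}}

```text
time: 12.98
tool_pos: [536.6, -3.9, 100.6]
tcp_rot: [3.14, -0.0, 0.213]
contact_force: [0.2, -6.9, -1.6]
grip_width: 13.8
finger_force: 30.0
```

Call:
{"method": "apply_moves", "body": {"motion": "0 -0.001 0 0; 0 0 0 0; 0 0 0 0"}}

```text
time: 13.35
tool_pos: [536.3, -2.5, 100.6]
tcp_rot: [3.141, -0.0, 0.213]
contact_force: [0.9, -6.9, -3.1]
grip_width: 13.8
finger_force: 30.0
```

```bash
cat > gz.py <<'E'
from h import *
P=cloud(bot.capture("side")); a=np.radians(12.2);R=np.array([[np.cos(a),-np.sin(a)],[np.sin(a),np.cos(a)]])
q=(P[:,:2]-[547.1,-59.8])@R
k=P[(abs(q[:,0])<4)&(abs(q[:,1])<16)&(P[:,2]>70)]; print("grip top",len(k),np.percentile(k[:,2],[50,80]),bot.get_obs()["contact_force"])
k=P[(abs(q[:,0])<11)&(q[:,1]>50)&(q[:,1]<68)&(P[:,2]>70)&(P[:,2]<78)]
print("collar y",np.percentile(((k[:,:2]-[547.1,-59.8])@R)[:,1],[10,50,90]) if len(k) else 0)
E
python3 gz.py
```

```text
grip top 179 [392.77838411 442.63657693] [ 1.28442301 -6.29903905 -1.7466723 ]
collar y [54.99818465 57.070963   62.36111717]
```

Call:
{"method": "apply_moves", "body": {"motion": "0 -0.001 0 0; 0 0 0 0; 0 0 0 0"}}

```text
time: 13.78
tool_pos: [536.2, -1.9, 100.6]
tcp_rot: [3.14, -0.0, 0.213]
contact_force: [0.7, -7.6, -2.9]
grip_width: 14.0
finger_force: 30.0
```

```bash
python3 gz.py
```

```text
grip top 171 [396.77536323 444.37579248] [ 1.39031476 -7.69780763 -2.65122342]
collar y [55.70434964 57.19288442 60.97267931]
```

```bash
sed -i 's/(P\[:,2\]>70)\]; print/(P[:,2]>70)\&(P[:,2]<99)]; print/' gz.py; python3 gz.py
```

```text
grip top 72 [91.05108639 94.48838315] [ 0.73091898 -8.2459478  -2.47080845]
collar y [56.27072575 57.44972332 61.24596088]
```

Call:
{"method": "apply_moves", "body": {"motion": "0 -0.001 0 0; 0 0 0 0; 0 0 0 0"}}

```text
time: 14.25
tool_pos: [536.0, -1.0, 100.6]
tcp_rot: [3.14, -0.0, 0.213]
contact_force: [-1.0, -7.9, -3.8]
grip_width: 13.9
finger_force: 30.0
```

```bash
python3 gz.py
```

```text
grip top 70 [91.93647467 94.26072896] [ 0.30268663 -7.89857916 -2.05271009]
collar y [57.45840027 57.94562779 62.75919214]
```

The insert has popped up: its grip top is at 94 mm, against 82 before, with about 8 N still on the bar. Next I back off and lift.

Call:
{"method": "apply_moves", "body": {"motion": "0 0.002 0 0; 0 0.002 0 0; 0 0.003 0 0; 0 0.003 0 0; 0 0 0 0; 0 0 0 0"}}

```text
time: 15.05
tool_pos: [537.7, -9.5, 100.6]
tcp_rot: [-3.141, 0.0, 0.213]
contact_force: [-0.9, -0.1, -0.8]
grip_width: 13.9
finger_force: 30.0
```

Call:
{"method": "apply_moves", "body": {"motion": "0 0 -0.005 0; 0 0 -0.015 0; 0 0 -0.03 0; 0 0 -0.03 0; 0 0 0 0; 0 0 0 0"}}

```text
time: 15.8
tool_pos: [537.4, -9.6, 180.3]
tcp_rot: [-3.141, 0.0, 0.213]
contact_force: [-1.2, 0.4, -0.5]
grip_width: 14.1
finger_force: 30.0
```

```bash
python3 gz.py; python3 look.py pics/d.png; python3 -c "
from h import *
s=rows([(478.2,-340,176,14.5)])"
```

```text
grip top 59 [90.54385455 94.58709609] [-0.22150475  0.12081754 -1.07186496]
collar y [58.48428554 60.86501279 64.03390774]
[537.1  -9.6 179.8] [-1.7996e+02  9.0000e-02  1.2190e+01] [-0.2  0.1 -1.1]
top tines 1 [[-10.9, 50.7, 3.8], [-10.9, 50.7, 3.8], [-10.9, 50.7, 3.8]]
top should 6 [[-16.5, 43.5, 37.8], [-16.2, 50.7, 43.4], [-15.2, 60.4, 44.6]]
side tines 31 [[-12.3, 47.6, -1.4], [2.9, 49.9, 5.9], [12.8, 53.9, 12.7]]
side blade 31 [[-13.2, 46.8, 17.8], [-8.7, 49.3, 21.9], [10.9, 53.9, 33.2]]
side should 71 [[-19.5, 36.8, 37.9], [-13.8, 45.2, 42.7], [16.1, 63.4, 44.9]]
from [537.2  -9.6 179.5] 12.19
-0.0212 0.0518 0.0006 -0.4; -0.0216 0.0516 0.0006 -0.4; -0.022 0.0514 0.0006 -0.4; -0.0223 0.0513 0.0006 -0.4; -0.0227 0.0511 0.0006 -0.4; -0.023 0.051 0.0005 -0.3
```

View pics/d.png

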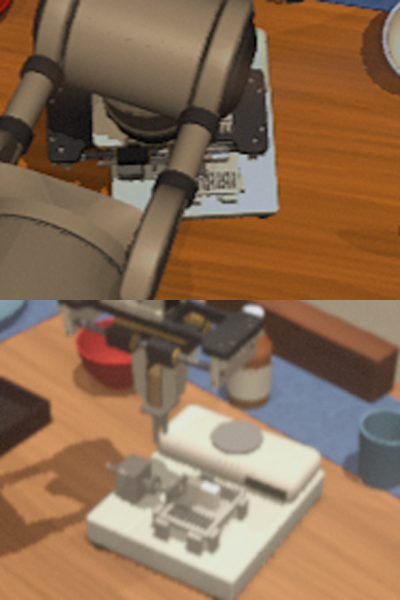

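Insert up and key still upright in the grip (tines and blade keep the same offset as before); returning it to the stand.

Call:
{"method": "apply_moves", "body": {"motion": "-0.0212 0.0518 0.0006 -0.4; -0.0216 0.0516 0.0006 -0.4; -0.022 0.0514 0.0006 -0.4; -0.0223 0.0513 0.0006 -0.4; -0.0227 0.0511 0.0006 -0.4; -0.023 0.051 0.0005 -0.3; 0 0 0 0; 0 0 0 0"}}

```text
time: 16.95
tool_pos: [478.4, -339.6, 176.1]
tcp_rot: [-3.139, 0.001, 0.252]
contact_force: [0.1, -0.4, 0.1]
grip_width: 13.7
finger_force: 30.0
```

```bash
python3 -c "
from h import *
s=rows([(478.2,-340.1,104,14.5)])
P=cloud(bot.capture('side'));c=np.cos(np.radians(14.2));s_=np.sin(np.radians(14.2));R=np.array([[c,-s_],[s_,c]])
q=np.c_[(P[:,:2]-bot.get_obs()['tool_pos'][:2])@R,P[:,2]-bot.get_obs()['tool_pos'][2]+46.5]
for a,b in((-3,8),(8,16),(17,27),(27,36)):
  k=q[(abs(q[:,0])<18)&(abs(q[:,1])<18)&(q[:,2]>a)&(q[:,2]<b)];print(a,len(k),np.round([k.min(0),np.median(k,0),k.max(0)],1).tolist())
"
```

```text
from [ 478.4 -339.6  176.1] 14.45
-0.0002 0.0002 0.036 -0; -0.0001 0.0003 0.0361 -0.1
-3 18 [[-13.3, -2.4, -0.6], [-8.2, -1.0, 3.4], [8.9, 1.7, 7.8]]
8 11 [[-13.0, -2.5, 8.1], [-10.2, -1.8, 11.9], [5.1, 1.3, 15.7]]
17 13 [[-12.6, -2.9, 17.1], [-11.2, -1.7, 22.0], [-4.6, 1.7, 25.5]]
27 5 [[-13.6, -2.4, 27.6], [-12.3, -1.5, 29.1], [-10.1, 1.5, 31.3]]
```

Call:
{"method": "apply_moves", "body": {"motion": "-0.0002 0.0004 0.036 0; 0 0 0.032 0; 0 0 0 0; 0 0 0 0; 0 0 0.004 0; 0 0 0.004 0; 0 0 0.004 0; 0 0 0 0"}}

```text
time: 18.0
tool_pos: [478.5, -340.4, 96.7]
tcp_rot: [-3.141, 0.0, 0.253]
contact_force: [0.3, -0.4, -1.6]
grip_width: 14.0
finger_force: 30.0
```

Call:
{"method": "apply_moves", "body": {"motion": "0 0 0.006 0; 0 0 0.006 0; 0 0 0.006 0; 0 0 0.006 0; 0 0 0.006 0; 0 0 0.004 0; 0 0 0.002 0; 0 0 0 0"}}

```text
time: 19.0
tool_pos: [478.7, -340.5, 61.0]
tcp_rot: [-3.141, -0.0, 0.253]
contact_force: [-0.4, 0.1, 0.1]
grip_width: 14.0
finger_force: 30.0
```

Call:
{"method": "apply_moves", "body": {"motion": "0 0 0.001 0; 0 0 0.001 0; 0 0 0 0; 0 0 0 0"}}

```text
time: 19.5
tool_pos: [478.8, -340.5, 59.1]
tcp_rot: [-3.142, -0.0, 0.253]
contact_force: [0.3, -0.3, -0.8]
grip_width: 13.9
finger_force: 30.0
```

Call:
{"method": "apply_moves", "body": {"motion": "0 0 0 0; 0 0 0 0; 0 0 0 0; 0 0 0 0; 0 0 0 0", "fingers": 0}}

```text
time: 20.12
tool_pos: [478.7, -340.5, 59.1]
tcp_rot: [-3.141, -0.0, 0.253]
contact_force: [-0.2, 0.4, -0.3]
grip_width: 45.8
finger_force: 0.0
```

Call:
{"method": "apply_moves", "body": {"motion": "0 0 -0.02 0; 0 0 -0.04 0; 0 0 -0.05 0; 0 0 -0.02 0; 0 0 0 0"}}

```text
time: 20.75
tool_pos: [479.4, -341.1, 190.8]
tcp_rot: [3.138, -0.002, 0.253]
contact_force: [-0.6, 0.0, -0.6]
grip_width: 45.7
finger_force: 0.0
```

```bash
python3 -c "
from h import *
for n in ('side',):
  p=cloud(bot.capture(n))
  print('handle',rect(sel(p,(477,-340),25,88,108)),'side before 477.2 -340.7 z97')
rows([(547.7,-59,150,102.2)])"
```

```text
handle (array([ 478.2, -341.1]), array([25. , 14.2]), 16.1, 103, np.float64(97.4)) side before 477.2 -340.7 z97
from [ 478.7 -340.5  189.1] 14.49
0.0152 -0.0284 0.0043 -9.7; 0.0198 -0.0254 0.0043 -9.8; 0.0238 -0.0216 0.0044 -9.7; 0.0272 -0.0173 0.0043 -9.8; 0.0297 -0.0124 0.0044 -9.7; 0.0314 -0.0073 0.0043 -9.8; 0.0322 -0.0018 0.0044 -9.7; 0.032 0.0036 0.0043 -9.8
0.0309 0.009 0.0044 -9.7
```

Call:
{"method": "apply_moves", "body": {"motion": "0.0152 -0.0284 0.0043 -9.7; 0.0198 -0.0254 0.0043 -9.8; 0.0238 -0.0216 0.0044 -9.7; 0.0272 -0.0173 0.0043 -9.8; 0.0297 -0.0124 0.0044 -9.7; 0.0314 -0.0073 0.0043 -9.8; 0.0322 -0.0018 0.0044 -9.7; 0.032 0.0036 0.0043 -9.8"}}

```text
time: 21.8
tool_pos: [539.2, -88.9, 152.3]
tcp_rot: [-3.138, -0.001, 1.62]
contact_force: [-0.1, -0.3, -0.2]
grip_width: 45.9
finger_force: 0.0
```

Call:
{"method": "apply_moves", "body": {"motion": "0.0309 0.009 0.0044 -9.7; 0 0 0 0; 0 0 0 0"}}

```text
time: 22.18
tool_pos: [547.1, -59.3, 149.0]
tcp_rot: [-3.14, -0.001, 1.782]
contact_force: [1.0, -1.3, -0.3]
grip_width: 45.9
finger_force: 0.0
```

```bash
python3 -c "
from h import *
p=cloud(bot.capture('side'))
print('grip',rect(sel(p,(547,-60),20,86,98)),'side bias -1,-0.8')
rows([(548,-59.3,95,102.2),(548,-59.3,70,102.2)],maxd=25)"
```

```text
grip (array([548.5, -61.2]), array([14.9, 36.1]), 14.6, 95, np.float64(92.6)) side bias -1,-0.8
from [547.3 -59.7 149.3] 102.06
0.0001 0.0003 0.0181 -0; 0.0001 0.0003 0.0181 -0.1; 0 0.0002 0.0181 -0; 0 0 0.025 -0
```

Call:
{"method": "apply_moves", "body": {"motion": "0.0003 0.0009 0.022 0; 0 0 0.022 0; 0 0 0.015 0; 0 0 0.01 0; 0 0 0.006 0; 0 0 0.003 0; 0 0 0 0; 0 0 0 0"}}

```text
time: 23.22
tool_pos: [548.8, -58.5, 72.5]
tcp_rot: [3.141, 0.0, 1.784]
contact_force: [-0.1, -0.3, -0.0]
grip_width: 45.8
finger_force: 0.0
```

Call:
{"method": "apply_moves", "body": {"motion": "0 0 0 0; 0 0 0 0; 0 0 0 0; 0 0 0 0; 0 0 0 0; 0 0 0 0; 0 0 0 0", "fingers": -1}}

```text
time: 24.1
tool_pos: [548.4, -58.5, 72.0]
tcp_rot: [-3.141, -0.0, 1.784]
contact_force: [-1.9, -0.4, 1.1]
grip_width: 12.0
finger_force: 30.0
```

Call:
{"method": "apply_moves", "body": {"motion": "0 0 -0.003 0; 0 0 -0.006 0; 0 0 -0.01 0; 0 0 -0.02 0; 0 0 -0.03 0; 0 0 -0.02 0; 0 0 0 0; 0 0 0 0"}}

```text
time: 25.1
tool_pos: [548.1, -58.3, 160.6]
tcp_rot: [-3.141, -0.0, 1.784]
contact_force: [0.0, -0.6, -1.5]
grip_width: 11.8
finger_force: 30.0
```

```bash
python3 -c "
from h import *
rows([(489,329,130,96.8)],maxd=50)
c=bot.capture('side');cv2.imwrite('pics/e.png',cv2.resize(c['img'][80:290,150:430],(640,480)))"
```

```text
from [548.1 -58.3 160.6] 102.19
0.0489 0.003 0.0038 0.7; 0.0489 0.0024 0.0038 0.7; 0.0489 0.0018 0.0038 0.7; 0.049 0.0012 0.0038 0.7; 0.049 0.0006 0.0039 0.6; 0.049 0.0001 0.0038 0.7; 0.049 -0.0005 0.0039 0.6; 0.0489 -0.001 0.0038 0.7
```

View pics/e.png

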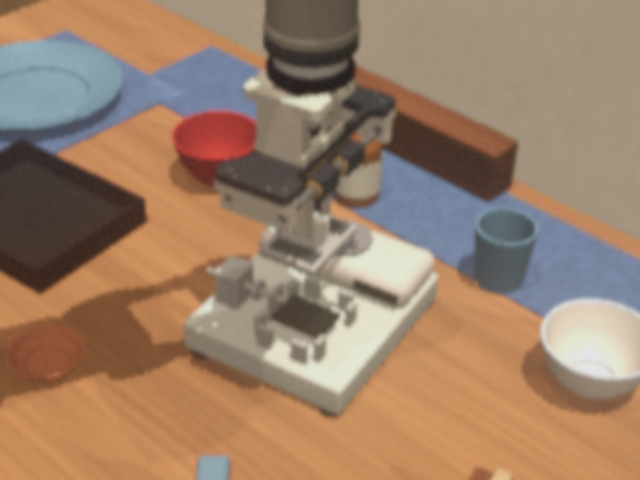

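The insert is held level above the slicer and the pocket is empty (around 310,315). Carrying it to the tray.

Call:
{"method": "apply_moves", "body": {"motion": "0.0489 0.003 0.0038 0.7; 0.0489 0.0024 0.0038 0.7; 0.0489 0.0018 0.0038 0.7; 0.049 0.0012 0.0038 0.7; 0.049 0.0006 0.0039 0.6; 0.049 0.0001 0.0038 0.7; 0.049 -0.0005 0.0039 0.6; 0.0489 -0.001 0.0038 0.7"}}

```text
time: 26.15
tool_pos: [488.5, 330.1, 129.2]
tcp_rot: [-3.14, 0.001, 1.689]
contact_force: [0.7, 0.3, -2.1]
grip_width: 11.9
finger_force: 30.0
```

Call:
{"method": "apply_moves", "body": {"motion": "0 0 0 0; 0 0 0.03 0; 0 0 0.03 0; 0 0 0.02 0; 0 0 0.01 0; 0 0 0.006 0; 0 0 0.003 0; 0 0 0 0"}}

```text
time: 27.15
tool_pos: [489.6, 328.9, 31.8]
tcp_rot: [3.141, -0.0, 1.689]
contact_force: [0.2, 0.2, -1.5]
grip_width: 11.8
finger_force: 30.0
```

Call:
{"method": "apply_moves", "body": {"motion": "0 0 0.004 0; 0 0 0.003 0; 0 0 0.002 0; 0 0 0.0015 0; 0 0 0.001 0; 0 0 0 0; 0 0 0 0"}}

```text
time: 28.02
tool_pos: [489.5, 328.8, 20.0]
tcp_rot: [3.141, -0.0, 1.689]
contact_force: [-0.2, 0.2, -2.4]
grip_width: 11.9
finger_force: 30.0
```

Call:
{"method": "apply_moves", "body": {"motion": "0 0 0.001 0; 0 0 0 0; 0 0 0 0"}}

```text
time: 28.4
tool_pos: [489.5, 328.9, 19.0]
tcp_rot: [3.141, -0.0, 1.689]
contact_force: [-0.4, 0.4, -0.3]
grip_width: 12.0
finger_force: 30.0
```

Call:
{"method": "apply_moves", "body": {"motion": "0 0 0.0005 0; 0 0 0 0; 0 0 0 0"}}

```text
time: 28.78
tool_pos: [489.5, 328.9, 19.0]
tcp_rot: [3.141, -0.0, 1.689]
contact_force: [-1.8, -1.6, 5.8]
grip_width: 11.8
finger_force: 30.0
```

Call:
{"method": "apply_moves", "body": {"motion": "0 0 0 0; 0 0 0 0; 0 0 0 0; 0 0 0 0", "fingers": -0.2}}

```text
time: 29.28
tool_pos: [489.4, 328.8, 18.3]
tcp_rot: [-3.142, -0.0, 1.689]
contact_force: [0.4, 0.5, -0.1]
grip_width: 36.7
finger_force: 0.0
```

Call:
{"method": "apply_moves", "body": {"motion": "0 0 -0.01 0; 0 0 -0.03 0; 0 0 -0.05 0; 0 0 -0.06 0; -0.05 0 -0.04 0; -0.06 0 0 0; -0.06 0 0 0; 0 0 0 0"}}

```text
time: 30.28
tool_pos: [509.9, 157.7, 208.5]
tcp_rot: [3.14, 0.001, 1.684]
contact_force: [-1.0, -0.4, 0.3]
grip_width: 37.0
finger_force: 0.0
```

```bash
python3 -c "
from h import *
C={n:bot.capture(n) for n in('top','side')}
for n,c in C.items():
  p=cloud(c)
  print(n,'handle',rect(sel(p,(477,-340),25,88,108)),'stand top',rect(sel(p,(477,-340),75,46,54)))
  print('griptop',rect(sel(p,(489,329),25,34,48)),'plate',rect(sel(p,(489,329),46,9.5,20)))
  q=sel(p,(489,329),46,10,17); A=np.c_[q[:,:2]-q[:,:2].mean(0),np.ones(len(q))]; print('plane',np.linalg.lstsq(A,q[:,2],rcond=None)[0])
cv2.imwrite('pics/f.png',np.hstack([cv2.resize(C['top']['img'],(400,300)),cv2.resize(C['side']['img'],(400,300))]))"
```

```text
top handle (array([ 480.1, -339.5]), array([23. , 13.7]), 13.2, 78, np.float64(98.4)) stand top (array([ 481.4, -340.8]), array([90.1, 71.9]), 14.4, 956, np.float64(50.5))
griptop (array([490. , 330.6]), array([12.5, 44.4]), 7.8, 90, np.float64(41.0)) plate (array([489.4, 334.3]), array([80.8, 74. ]), 3.8, 543, np.float64(14.3))
plane [-1.42910914e-03  1.14130887e-02  1.37566994e+01]
side handle (array([ 477.4, -341.3]), array([26.7, 13.9]), 16.1, 104, np.float64(97.1)) stand top (array([ 478.8, -341.2]), array([94.3, 70.4]), 14.6, 1134, np.float64(50.1))
griptop (array([487.4, 329.2]), array([13.1, 46.3]), 6.2, 60, np.float64(39.8)) plate (array([488.9, 327.2]), array([84.7, 66.3]), 5.3, 347, np.float64(15.1))
plane [5.98554036e-03 3.77063568e-03 1.39946810e+01]
```

View pics/f.png

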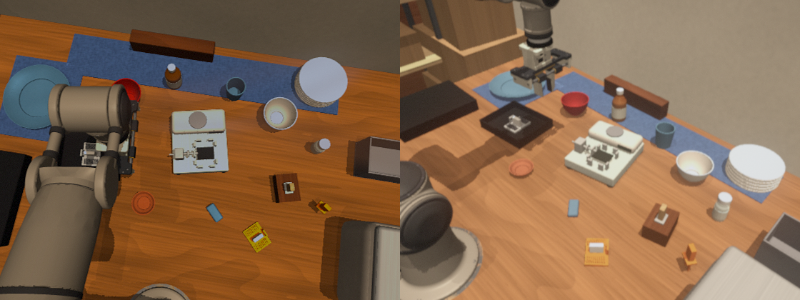

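The pictures show the insert flat in the black tray (side 516,124; plate top about 14 mm, tilt under 1°). The key is home in the stand (side 661,212; handle top 98 mm) and the tableware has not moved.

```bash
python3 -c "
from plant import bot
print(bot.close_job())"
```

```text
the job is handed in; nothing more can be done
None
```

The job is handed in: by camera, the insert popped up with about 8 N on the bar, the key is fully home in its stand, the insert lies flat in the wash tray and the tableware is where it was; the hand-in returned no verdict.

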